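Set the fume extractor's damper and wind its run timer

ROBOT

A 7-joint arm with a two-finger parallel gripper is mounted at the origin on a cart in front of the work surface, level with it; the furniture and walls round the work are solid. World frame = base frame: x ahead of the robot, y to its left, z up, the work surface at z = 0. Lengths are in m, angles in degrees, forces in N, time in s.
With the tool pointing down it reaches from about 0.4 to 0.925 m from the base axis. Payload 4.1 kg.
Tool frame: the origin (TCP) lies between the finger pads; the fingertips stand 25 mm ahead of it and the grasp point (between the pads) lies 6 mm ahead of it; z points along the fingers, y is the line along which they close (so a half turn about z gives the same grasp; the last joint's range is limited). The gripper opens to 85 mm and grips with 20 to 120 N. Pads are 22 mm wide; open, the fingers measure 114 mm over their backs; the gripper's body (76 mm by 85 mm) begins 54 mm behind the grasp point. The pads swing forward as they close: fully open they stand 13 mm farther back than shut.
Start: joints at [64.458, 22.827, 2.584, 88.041, -1.071, 69.15, -2.905], TCP at [0.221, -0.611, 0.256] pointing down, gripper open.
Joint ranges: [-161.44, 161.44], [-28.35, 127.94], [-78.24, 83.42], [0, 140.83], [-78.03, 258.03], [13.02, 114.36], [-168.23, 168.23]. Speed limits (degrees/s): [147.25, 147.25, 180, 180, 180, 180, 180].

INTERFACE

Orientations are given as [roll, pitch, yaw] about the fixed x, y, z axes, in that order (R = Rz(yaw) Ry(pitch) Rx(roll)).
In Python, from cell import r gives the robot as it stands.
- The arm moves only by the tool apply_moves, never from a script. Its argument "plan" is a list of rows, each an object of numbers: "x", "y", "z": the shift along the world's x, y, z in cm; "yaw": the turn about the world's z in rad. In form: [{"x": .., "y": .., "z": .., "yaw": ..}, ...]. A call has 1 to 20 rows; each row is the pose to reach, as a shift and turn from the pose commanded when the call began; what a row does not reach only later rows make up. A row lasts 1/10 s, in which the tool goes at most 50 mm and 8.59 degrees, less where a joint would pass 70% of its speed; a pose out of reach is approached as far as the arm can. A call with a gripper value outside its range is refused whole. "claw" is the gripper's target within -1 to 1 (shut at 1, half-way at 0, fully open at -1), set as the call begins (left out, the last holds). The fingers move at their own pace and stop on an object; "newtons" is the grip in N (left out, the last holds). Time passes only in rows, so rows that repeat a pose let the fingers close. It gives the time, the measured TCP pose, the force, the opening and the grip force at its end, in the units of the state.
- r.read_state(): the state, without advancing time (a new reading comes with each control period).
- r.snapshot(name): name is "scene" or "top" or "wrist"; returns the picture (480x640x3 uint8, red, green, blue); there is no depth.
- r.camera_params(name): a dict with "fx", "fy", "cx", "cy" (pixels), "R" (3x3) and "t" (3): a world point X has camera coordinates R X + t. Camera axes: x right, y down, z forward; pixel columns grow to the right and rows downward; lengths in m; the calibration is good to about 2 mm. The wrist camera is an equidistant fisheye: a pixel r from the principal point sees the ray r / f radians off the axis. A picture is of the moment at which its call begins: read the wrist's pose just before it. camera_params takes no time and is no camera call; for the wrist camera it gives the pose at the moment of the call.
- r.finish_job(): hands the job in; it is judged then, once.
The state is a dict: "clock": time; "joints": joint angles; "joint_velocities": joint speeds; "joint_torque": joint torques, N m; "ee_pos": TCP position; "tool_rot": TCP orientation; "force": force on the tool from outside, world axes, zero at the start; "wrist_torque": the same for the moment, N m; "finger_gap": opening from 0.0 (shut) to 1.0 (fully open); "finger_force": force on a finger pad.
Only numpy, scipy, OpenCV 4.12 (cv2) and the standard library are available. Lean on these libraries where they do the work, as an engineer would, in place of code of your own. Each camera call takes 0.05 s, during which the arm holds its last target. There are 200 camera calls.

TASK

Get the small bench fume extractor ready to run. First set its damper: lift the sprung black knob at the end of the damper lever, swing the lever to the notch marked by the green button and let its pin drop fully home in that notch. Then wind the spring-driven run timer on top of the box clockwise as far as it will go, leaving everything else on the bench where it stands.

Things in the scene. Friction and masses are not known exactly. Their poses are not given: they have to be found in the camera images.
- extractor: Bench fume extractor, fixed to the bench: white box 140 deep (x) x 230 wide (y) x 120 mm high, louvres in its top, and a grey inlet spigot of 82 mm diameter (mouth 106 mm) that sticks out 107 mm from the middle of its front (-x), axis 65 mm above the bench. Origin on the bench under the box, 65 mm behind its front face; x points to the back, z up.
- lever_hinge (a point): Point on the damper lever's vertical axis, level with the top of the notched plate, at (-0.105, 0, 0.124) in the extractor's frame. The plate is a flat aluminium sector, 8 mm thick, radius 85 mm, above the spigot; in its rim are six open notches at lever angles of 0, 18, 36, 54, 72, 90 degrees. Held by slotted screws, the plate may sit up to 0.07 rad (5 mm at the pin) either way.
- damper_lever (a joint): Angle of the damper lever (rad), -0.03 to 1.6. At 0 (shut) it points along the extractor's -y, at pi/2 (open) along its -x; it grows clockwise seen from above. Stiff (0.12 N m), stays where it is left. The dark steel arm is 13 mm wide, its top 134 mm above the bench. At the start it may stand in a notch or between two with its pin on the plate.
- lever_index (a point): Point on the underside of the lever arm 50 mm from the lever's axis, just above the circle on which the coloured buttons sit, on the line from the axis to the pin.
- plunger (a joint): Height by which the sprung plunger at the lever's end is raised (m), 0 to 0.012. 0 to 0.0015: pin home in a notch; about 0.006: pin resting on the plate between notches; from 0.007 up the lever can swing. The spring presses down with 3.6 N at 0 and 6 N at 8 mm. The pin, 6 mm in diameter with a round end, has about 1 mm of play to each side in a notch.
- plunger_knob (a point): Centre of the plunger's round black knob, 75 mm from the lever's axis: 26 mm diameter (21 mm at its foot), vertical, from 14 mm below this point to 13 mm above it. With the pin home this point is 155.5 mm above the bench; it rises with the plunger. Below the knob is a steel sleeve of 19 mm diameter, its top 141 mm above the bench.
- timer_knob (a joint): Angle of the run timer's knob (rad), 0 run down to 3.6 fully wound against its stop; grows clockwise seen from above. Spring and friction resist with 0.18 N m at first and 0.25 N m near the stop, a quarter more or less; the knob stays where it is left.
- timer_grip (a point): Centre of the timer knob's upright black bar grip, on the knob's vertical axis, at (-0.02, 0.065, 0.1435) in the extractor's frame. Bar 42 mm long, 13 mm thick, top 152.5 mm and foot 129.5 mm above the bench, on a round black skirt of 48 mm diameter over an aluminium dial. The point's x axis runs along the bar (white line at its -x end); at joint 0 it lies along the extractor's x.
- green_button: Green button, 12 mm diameter, 3 mm high, stuck on the plate 50 mm from the lever's axis beside the notch to be used; origin at its underside. The three buttons stand at lever angles of 36, 54 and 72 degrees in varying order; the notch meant is the nearest one, whose middle is within 0.07 rad of the button's direction.
- yellow_button: Yellow button of the same kind, beside another notch (a setting that is not wanted).
- red_button: Red button of the same kind, beside another notch (a setting that is not wanted).
- tip_box: Blue pipette tip box, 84 x 118 x 83 mm, loose, to be left alone; origin under its middle.
- dropper_1: Small white dropper bottle with blue cap, 36 mm diameter, 98 mm high, loose, to be left alone; origin under its middle.
- dropper_2: Small white dropper bottle with orange cap, 36 mm diameter, 98 mm high, loose, to be left alone; origin under its middle.
- beaker: Small glass beaker, 52 mm diameter, 69 mm high, loose, to be left alone; origin under its middle.
- slide_box: Blue card box of slides, 30 x 82 x 28 mm, loose, to be left alone; origin under its middle.

How it is judged (in metres and radians):
On the way, in this order (a step that is already met when the one before it is completed fails the run):
1. the damper lever stands at the green button with its pin fully home in the notch there (horizontal distance between lever_index and green_button below 0.007 m and value of joint plunger below 0.0015 m), for 0.3 s.
2. the run timer is wound up to its stop (value of joint timer_knob above 3.48 rad), for 0.1 s.
At the end, for the whole second after the job is handed in: The lever's index point is within 7 mm (seen from above) of the green button's centre, its plunger is down to less than 1.5 mm (pin home in that notch), and the timer knob is wound to more than 3.45 rad (stop at 3.6) (all of step 1 and value of joint timer_knob above 3.45 rad); the robot touches nothing.
It fails at once if a loose thing on the bench is moved by more than 20 mm (distance of any of tip_box, dropper_1, dropper_2, beaker, slide_box from where it was at the start of the episode above 0.02 m).
It also fails if it takes over 67 s, if anything falls off the work surface, if the arm or the gripper's body presses on something with over 40 N, if the wrist force passes 120 N, or if a joint passes its speed limit or range.

## Working session

There is one attempt and no reset: what is moved stays moved. The work goes in short steps, Python scripts to look and compute and a tool call to move; the robot and the scene stay as the last step left them, time stands still between calls to the robot, and variables do not carry over. Pictures are saved under pics/ and viewed, at most 10 in all, crops included, and the job is handed in when it is done.

Besides the shell and the picture viewer there is one more tool, called after "Request:" as name(argument=value, ...) on one line, values as JSON. apply_moves: Moves the arm, as the interface text tells. Its arguments: {"type":"object","properties":{"plan":{"type":"array"},"claw":{"type":"number"},"newtons":{"type":"number"}},"required":["plan"]}

```bash
mkdir -p pics; python3 - <<'E'
from cell import r
import cv2,numpy as np
s=r.read_state();print(s['clock'],s['ee_pos'],s['tool_rot'],s['finger_gap'])
for n in('top','scene'):
    im=r.snapshot(n);cv2.imwrite(f'pics/{n}0.png',im[:,:,::-1])
    p=r.camera_params(n);print(n,p)
E
```

```text
0.0 [ 0.2207874  -0.61075164  0.25526304] [-1.79891104e+02  5.85789674e-03  1.98776742e+01] 1.0020923328520592
top {'fx': 483.43484268419263, 'fy': 483.43484268419263, 'cx': 326.3004422799342, 'cy': 241.4657735786388, 'R': array([[-0.02766592, -0.999494  , -0.01569513],
       [-0.99547196,  0.02897621, -0.09053149],
       [ 0.09094047,  0.01311943, -0.99576991]]), 't': array([-0.11057183,  0.47959978,  1.48118516])}
scene {'fx': 559.7695729201586, 'fy': 559.7695729201586, 'cx': 319.1865633545365, 'cy': 241.78844877658415, 'R': array([[ 0.78843205, -0.61509926, -0.00527317],
       [-0.36013493, -0.45463602, -0.81462195],
       [ 0.49867598,  0.64417311, -0.57996833]]), 't': array([-0.47801811,  0.1889936 ,  1.34782527])}
```

View pics/top0.png

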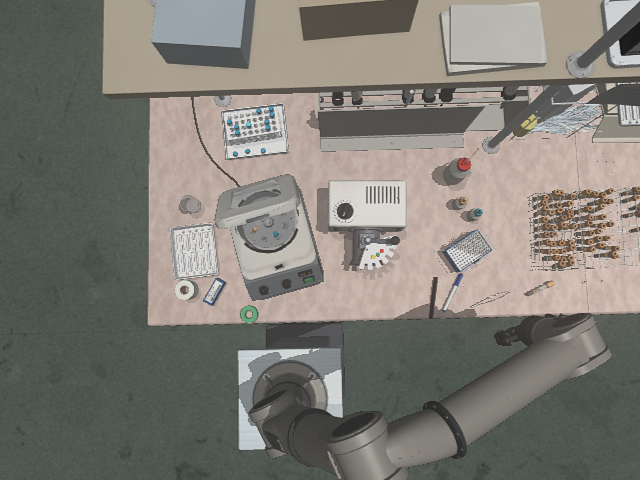

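View pics/scene0.png

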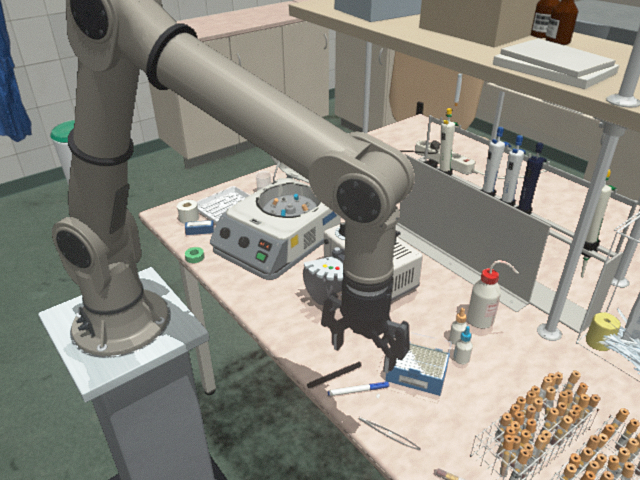

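The top view shows the extractor box at about (329–406, 180–229), the timer at (344,211), the lever knob near (395,241) and the buttons near (375,255). I'll enlarge that part and measure it.

```bash
cat > h.py <<'E'
import numpy as np,cv2
from cell import r
def ray(p,uv,fish=False):
    x=(uv[0]-p['cx'])/p['fx'];y=(uv[1]-p['cy'])/p['fy']
    if fish:
        t=np.hypot(x,y);k=np.sin(t)/t if t>1e-9 else 1;d=np.array([x*k,y*k,np.cos(t)])
    else: d=np.array([x,y,1.])
    R=np.array(p['R']);return -R.T@np.array(p['t']),R.T@d
def onz(p,uv,z,fish=False):
    c,d=ray(p,uv,fish);return c+d*(z-c[2])/d[2]
def proj(p,X,fish=False):
    c=np.array(p['R'])@np.array(X)+np.array(p['t'])
    if fish:
        q=np.hypot(c[0],c[1]);t=np.arctan2(q,c[2]);return p['cx']+p['fx']*t*c[0]/q,p['cy']+p['fy']*t*c[1]/q
    return p['cx']+p['fx']*c[0]/c[2],p['cy']+p['fy']*c[1]/c[2]
def blobs(im,lo,hi,box=None,amin=4):
    h=cv2.cvtColor(im,cv2.COLOR_RGB2HSV);m=cv2.inRange(h,np.array(lo),np.array(hi))
    if box: k=np.zeros_like(m);a,b,c,d=box;k[b:d,a:c]=m[b:d,a:c];m=k
    n,_,s,c=cv2.connectedComponentsWithStats(m)
    return [(s[i,4],c[i]) for i in range(1,n) if s[i,4]>=amin]
COL={'green':((45,90,60),(85,255,255)),'yellow':((22,120,90),(34,255,255)),'red':((0,140,90),(8,255,255))}
E
python3 - <<'E'
from h import *
im=cv2.imread('pics/top0.png')[:,:,::-1].copy();p=r.camera_params('top')
cv2.imwrite('pics/c1.png',cv2.resize(im[172:277,315:420],None,fx=5.7,fy=5.7,interpolation=cv2.INTER_CUBIC)[:,:,::-1])
for uv in [(329,180),(406,180),(406,229),(329,229)]: print(uv,onz(p,uv,.12))
for k,(a,b) in COL.items():
    for n,c in blobs(im,a,b,(350,230,400,275),2): print(k,n,c,onz(p,c,.127))
for n,z,uv in [('timer',.15,(344,211)),('knob',.168,(395,241))]: print(n,onz(p,uv,z))
E
```

```text
(329, 180) [ 0.64805396 -0.13837709  0.12      ]
(406, 180) [ 0.64103655 -0.36368834  0.12      ]
(406, 229) [ 0.49678153 -0.35754482  0.12      ]
(329, 229) [ 0.50337116 -0.13429907  0.12      ]
green 7 [377.28571429 254.        ] [ 0.42613996 -0.27107915  0.127     ]
yellow 12 [372.5 256.5] [ 0.41934052 -0.25708304  0.127     ]
red 8 [381.125 250.125] [ 0.43698361 -0.28251805  0.127     ]
timer [ 0.55026856 -0.1787472   0.15      ]
knob [ 0.45855146 -0.31810277  0.168     ]
```

View pics/c1.png

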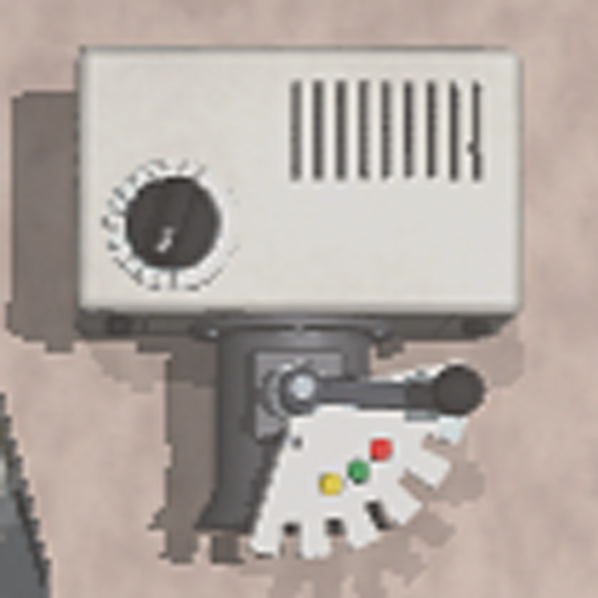

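Red, green and yellow sit at roughly 36°, 54° and 72°, and the lever is near 0. The timer bar is at about 0.5 rad. I'm moving above the lever knob to look from closer.

Request:
apply_moves(plan=[{"x": 3, "y": 3.6, "z": 1}, {"x": 6, "y": 7.2, "z": 2}, {"x": 9, "y": 10.8, "z": 2}, {"x": 12, "y": 14.5, "z": 2}, {"x": 15, "y": 18, "z": 2}, {"x": 18, "y": 21.7, "z": 2}, {"x": 21, "y": 25.4, "z": 2}, {"x": 23.8, "y": 29.3, "z": 2}, {"x": 23.8, "y": 29.3, "z": 2}, {"x": 23.8, "y": 29.3, "z": 2}, {"x": 23.8, "y": 29.3, "z": 2}, {"x": 23.8, "y": 29.3, "z": 2}])

```text
invalid input
```

```bash
python3 - <<'E'
from h import *
s=r.read_state();print(s['clock'],s['ee_pos'],s['tool_rot'],s['joints'],s['force'])
p=r.camera_params('wrist');im=r.snapshot('wrist');print({k:p[k] for k in('fx','cx','cy')},-p['R'].T@p['t'])
np.save('w1.npy',im);np.savez('w1p.npz',**p);cv2.imwrite('pics/w1.png',im[:,:,::-1])
for k,(a,b) in COL.items():
    for n,c in blobs(im,a,b,None,30): print(k,n,c,onz(p,c,.127,True))
for n,X in dict(knob=(.4585,-.318,.168),hinge=(.462,-.245,.134),timer=(.549,-.181,.152)).items(): print(n,proj(p,X,True))
E
```

```text
0.1 [ 0.2207734  -0.6107934   0.25535956] [-1.79896512e+02  7.45234804e-03  1.98771890e+01] [64.45832493 22.86915001  2.57923453 88.10577169 -1.07066843 69.15295384
 -2.9048816 ] [ 0.01008057 -0.87115537  0.60787243]
{'fx': 371.64829954431775, 'cx': 317.1260955715812, 'cy': 241.02690267025585} [ 0.28539996 -0.58883169  0.37325674]
knob (np.float64(68.79861305155904), np.float64(-141.01671608513678))
hinge (np.float64(37.13790642353524), np.float64(-117.93037656351171))
timer (np.float64(31.826211012091733), np.float64(-178.666343148096))
```

View pics/w1.png

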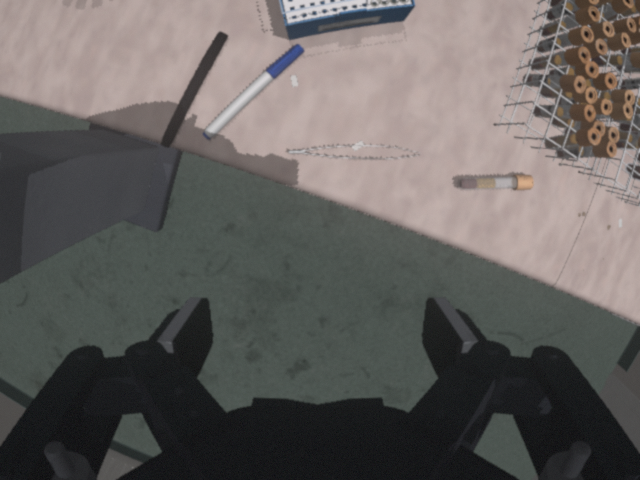

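The move was refused, so this wrist picture is still from the start pose: tip box at the top, fingers below. The rows probably need all four keys.

Request:
apply_moves(plan=[{"x": 3, "y": 3.6, "z": 1, "yaw": 0}, {"x": 6, "y": 7.2, "z": 2, "yaw": 0}, {"x": 9, "y": 10.8, "z": 2, "yaw": 0}, {"x": 12, "y": 14.5, "z": 2, "yaw": 0}, {"x": 15, "y": 18, "z": 2, "yaw": 0}, {"x": 18, "y": 21.7, "z": 2, "yaw": 0}, {"x": 21, "y": 25.4, "z": 2, "yaw": 0}, {"x": 23.8, "y": 29.3, "z": 2, "yaw": 0}, {"x": 23.8, "y": 29.3, "z": 2, "yaw": 0}, {"x": 23.8, "y": 29.3, "z": 2, "yaw": 0}, {"x": 23.8, "y": 29.3, "z": 2, "yaw": 0}, {"x": 23.8, "y": 29.3, "z": 2, "yaw": 0}])

```text
clock: 1.35
ee_pos: [0.4577, -0.3199, 0.2761]
tool_rot: [180.0, 0.0, 19.7]
force: [0.4, -0.1, 0.6]
finger_gap: 1.001
finger_force: 0.0
```

```bash
python3 - <<'E'
from h import *
s=r.read_state();print(s['clock'],s['ee_pos'],s['joints'])
p=r.camera_params('wrist');im=r.snapshot('wrist');print(-p['R'].T@p['t'])
np.save('w1.npy',im);np.savez('w1p.npz',**p);cv2.imwrite('pics/w2.png',im[:,:,::-1])
for k,(a,b) in COL.items():
    for n,c in blobs(im,a,b,None,30): print(k,n,c,onz(p,c,.127,True))
for n,X in dict(knob=(.4585,-.318,.168),hinge=(.462,-.245,.134),timer=(.549,-.181,.152)).items(): print(n,proj(p,X,True))
E
```

```text
1.35 [ 0.45774424 -0.31993707  0.27614626] [ 37.5265712   12.7872441   -8.27243872  99.05769592   2.01021448
  68.31950794 -41.59459535]
[ 0.52245473 -0.2979105   0.39400763]
green 88 [ 62.93181818 226.73863636] [ 0.38870574 -0.10865615  0.127     ]
green 99 [245.36363636 249.18181818] [ 0.42715019 -0.27412494  0.127     ]
yellow 111 [225.73873874 250.90990991] [ 0.42055036 -0.25993594  0.127     ]
red 484 [627.71694215  87.70867769] [ 0.68669008 -0.54396504  0.127     ]
red 74 [634.04054054  79.55405405] [ 0.69962745 -0.5501241   0.127     ]
red 113 [263.46017699 241.38938053] [ 0.43774578 -0.28546065  0.127     ]
knob (np.float64(312.8606700405553), np.float64(245.9629475429148))
hinge (np.float64(219.7970785430531), np.float64(195.4417915153399))
timer (np.float64(167.57079456484283), np.float64(52.52475467483606))
```

View pics/w2.png

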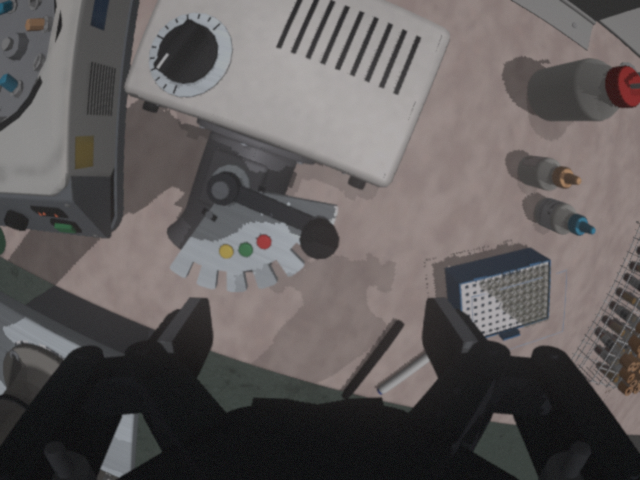

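The knob top is at about (320,237), the hinge bolt at (224,188) and the timer knob at (189,54). The buttons run yellow (226,251), green (245,249), red (263,241).

```bash
python3 - <<'E'
from h import *
from scipy.optimize import least_squares
im=np.load('w1.npy');p=dict(np.load('w1p.npz'))
g=cv2.cvtColor(im,cv2.COLOR_RGB2GRAY)
print('knob px gray',g[237,300:345:4], g[215:262:4,320])
B=np.array([(.42055,-.25994),(.42715,-.27412),(.43775,-.28546)])
for uv,z in [((320,237),.168),((320,237),.174),((224,188),.14),((224,188),.15),((189,54),.1525)]: print(uv,z,onz(p,uv,z,True))
K=onz(p,(320,237),.168,True)[:2]
f=lambda h:np.r_[(np.hypot(*(B-h).T)-.05),(np.hypot(*(K-h))-.075)]
s=least_squares(f,[.462,-.245]);h=s.x;print('hinge',h,s.fun)
for q in[*B,K]:
    v=q-h;print(np.degrees(np.arctan2(-v[0],-v[1])))
# box front edge corners
for uv in [(128,90),(385,186),(449,38)]: print(onz(p,uv,.12,True))
E
```

```text
knob px gray [ 84  48  48  47  49  49  50  48  48  49 121 129] [ 87  48  46  49  50  47  49  49  51  52  51 105]
(320, 237) 0.168 [ 0.46556473 -0.32026991  0.168     ]
(320, 237) 0.174 [ 0.46707503 -0.31967632  0.174     ]
(224, 188) 0.14 [ 0.46944574 -0.24760618  0.14      ]
(224, 188) 0.15 [ 0.47153265 -0.2495866   0.15      ]
(189, 54) 0.1525 [ 0.55140585 -0.19713422  0.1525    ]
hinge [ 0.46820795 -0.24549024] [-1.99642330e-04  5.41527353e-05  2.52046445e-04 -1.73628043e-04]
73.1328429743459
55.111890036014664
37.30830248400351
2.0243807013599335
[ 0.51620285 -0.14152679  0.12      ]
[ 0.50714233 -0.35746771  0.12      ]
[ 0.63436139 -0.36441651  0.12      ]
```

```bash
python3 - <<'E'
from h import *
im=np.load('w1.npy');p=dict(np.load('w1p.npz'));g=cv2.cvtColor(im,cv2.COLOR_RGB2GRAY).astype(np.float32)
h=np.array([.4682,-.2455])
for R in(.074,.077,.080):
    A=np.arange(10,98,.5);uv=np.array([proj(p,(h[0]-R*np.sin(a),h[1]-R*np.cos(a),.124),True) for a in np.radians(A)],np.float32)
    v=cv2.remap(g,uv[None,:,0],uv[None,:,1],cv2.INTER_LINEAR)[0]
    m=v<165
    seg=np.flatnonzero(np.diff(np.r_[0,m.astype(int),0]))
    print(R,[(A[a],A[b-1],round((A[a]+A[b-1])/2,1)) for a,b in seg.reshape(-1,2)],v[::8].astype(int))
E
```

```text
0.074 [(np.float64(10.0), np.float64(97.5), np.float64(53.8))] [ 48  48  49 101  88 159 157 138 120 131 132 135 131  92 134 150 138 129
 145 145 145 137]
0.077 [(np.float64(10.0), np.float64(97.5), np.float64(53.8))] [ 47  49  49  83  87 159 155 143 119 132 135 134 130  94 133 146 139 129
 146 147 147 137]
0.08 [(np.float64(10.0), np.float64(97.5), np.float64(53.8))] [ 49  51  51  72  92 160 151 143 120 132 135 135 131  96 130 145 140 131
 147 147 147 136]
```

```bash
python3 - <<'E'
from h import *
im=np.load('w1.npy');p=dict(np.load('w1p.npz'))
h=np.array([.4682,-.2455])
A=np.arange(20,98,1.);Rr=np.arange(.088,.040,-.0005)
M=np.array([[proj(p,(h[0]-R*np.sin(a),h[1]-R*np.cos(a),.124),True) for a in np.radians(np.arange(0,98,.25))] for R in Rr],np.float32)
o=cv2.remap(im,M[...,0],M[...,1],cv2.INTER_CUBIC)
o=cv2.resize(o,(784,384));
for a in range(0,98,10): cv2.line(o,(a*8,370),(a*8,383),(255,0,0),1)
cv2.imwrite('pics/pol.png',o[:,:,::-1])
E
```

```text
(no output)
```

View pics/pol.png

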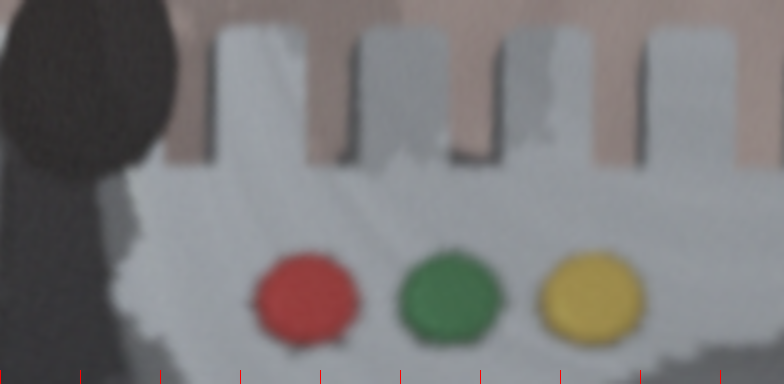

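The unrolled picture puts the notches at about 23.5, 41.5, 59.4 and 77.4° in world lever angle, with green at about 55–56°. The target is therefore 59.4°, and the lever now stands near 2° with its pin on the plate. Next I descend over the knob and grip it.

Request:
apply_moves(plan=[{"x": 0.9, "y": 0, "z": -2, "yaw": 0}, {"x": 0.9, "y": 0, "z": -4, "yaw": 0}, {"x": 0.9, "y": 0, "z": -6, "yaw": 0}, {"x": 0.9, "y": 0, "z": -8, "yaw": 0}, {"x": 0.9, "y": 0, "z": -9, "yaw": 0}, {"x": 0.9, "y": 0, "z": -10, "yaw": 0}, {"x": 0.9, "y": 0, "z": -10.8, "yaw": 0}, {"x": 0.9, "y": 0, "z": -10.8, "yaw": 0}, {"x": 0.9, "y": 0, "z": -10.8, "yaw": 0}], claw=-0.2, newtons=50)

```text
clock: 2.3
ee_pos: [0.4682, -0.3186, 0.1688]
tool_rot: [180.0, -0.0, 19.9]
force: [-0.6, 0.1, 0.4]
finger_gap: 0.6
finger_force: 0.0
```

Request:
apply_moves(plan=[{"x": 0, "y": 0, "z": 0, "yaw": 0}, {"x": 0, "y": 0, "z": 0, "yaw": 0}, {"x": 0, "y": 0, "z": 0, "yaw": 0}, {"x": 0, "y": 0, "z": 0, "yaw": 0}, {"x": 0, "y": 0, "z": 0, "yaw": 0}, {"x": 0, "y": 0, "z": 0, "yaw": 0}, {"x": 0, "y": 0, "z": 0, "yaw": 0}, {"x": 0, "y": 0, "z": 0, "yaw": 0}], claw=1, newtons=50)

```text
clock: 3.1
ee_pos: [0.4681, -0.3176, 0.1693]
tool_rot: [-180.0, -0.0, 19.9]
force: [-1.8, 2.6, 5.6]
finger_gap: 0.268
finger_force: 48.8
```

Request:
apply_moves(plan=[{"x": 0, "y": 0, "z": 0.2, "yaw": 0}, {"x": 0, "y": 0, "z": 0.4, "yaw": 0}, {"x": 0, "y": 0, "z": 0.4, "yaw": 0}, {"x": 0, "y": 0, "z": 0.4, "yaw": 0}])

```text
clock: 3.5
ee_pos: [0.468, -0.3176, 0.1718]
tool_rot: [-179.9, 0.0, 19.9]
force: [1.8, 2.1, -5.1]
finger_gap: 0.271
finger_force: 49.3
```

```bash
python3 - <<'E'
from h import *
s=r.read_state();print(s['ee_pos'],s['force'],s['wrist_torque'],s['finger_gap'])
im=r.snapshot('wrist');cv2.imwrite('pics/w3.png',im[:,:,::-1])
E
```

```text
[ 0.46799193 -0.31762738  0.17183029] [ 1.82780688  2.0751446  -5.14102079] [ 0.50163541 -0.25178386 -0.11380926] 0.2705204974715955
```

View pics/w3.png

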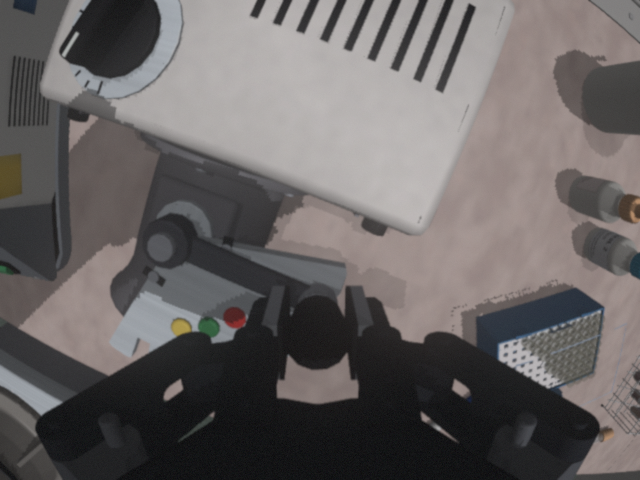

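The fingers hold the knob at (318,330), slightly behind the pad centre. I'm lifting a little more.

Request:
apply_moves(plan=[{"x": 0, "y": 0, "z": 0.15, "yaw": 0}, {"x": 0, "y": 0, "z": 0.25, "yaw": 0}, {"x": 0, "y": 0, "z": 0.25, "yaw": 0}, {"x": 0, "y": 0, "z": 0.25, "yaw": 0}])

```text
clock: 3.95
ee_pos: [0.468, -0.3177, 0.1747]
tool_rot: [-179.9, 0.0, 19.9]
force: [2.5, 3.4, -5.4]
finger_gap: 0.271
finger_force: 49.2
```

Request:
apply_moves(plan=[{"x": 0, "y": 0, "z": 0.1, "yaw": 0}, {"x": 0, "y": 0, "z": 0.2, "yaw": 0}, {"x": 0, "y": 0, "z": 0.2, "yaw": 0}, {"x": 0, "y": 0, "z": 0.2, "yaw": 0}])

```text
clock: 4.35
ee_pos: [0.4679, -0.3177, 0.1767]
tool_rot: [-179.9, 0.0, 19.9]
force: [0.7, 4.8, -5.9]
finger_gap: 0.271
finger_force: 49.2
```

The force rises with lift exactly as the spring does from the home position, so the pin started home in notch 0. The target is therefore a 54° swing. I lift 1 mm more and swing around the hinge.

Request:
apply_moves(plan=[{"x": 0, "y": 0, "z": 0.12, "yaw": 0}, {"x": 0, "y": 0, "z": 0.12, "yaw": 0}, {"x": -0.57, "y": 0.02, "z": 0.12, "yaw": -0.079}, {"x": -1.13, "y": 0.09, "z": 0.12, "yaw": -0.157}, {"x": -1.69, "y": 0.21, "z": 0.12, "yaw": -0.236}, {"x": -2.23, "y": 0.36, "z": 0.12, "yaw": -0.314}, {"x": -2.76, "y": 0.56, "z": 0.12, "yaw": -0.393}, {"x": -3.28, "y": 0.8, "z": 0.12, "yaw": -0.471}, {"x": -3.77, "y": 1.08, "z": 0.12, "yaw": -0.55}, {"x": -4.24, "y": 1.4, "z": 0.12, "yaw": -0.628}, {"x": -4.68, "y": 1.75, "z": 0.12, "yaw": -0.707}, {"x": -5.1, "y": 2.14, "z": 0.12, "yaw": -0.785}, {"x": -5.48, "y": 2.55, "z": 0.12, "yaw": -0.864}, {"x": -5.83, "y": 3.0, "z": 0.12, "yaw": -0.942}, {"x": -5.83, "y": 3.0, "z": 0.12, "yaw": -0.942}, {"x": -5.83, "y": 3.0, "z": 0.12, "yaw": -0.942}])

```text
clock: 5.95
ee_pos: [0.4096, -0.2884, 0.1782]
tool_rot: [180.0, 0.0, -34.0]
force: [1.2, 3.5, -6.1]
finger_gap: 0.274
finger_force: 49.4
```

```bash
python3 - <<'E'
from h import *
s=r.read_state();print(s['ee_pos'],s['force'],s['wrist_torque'],s['finger_gap'],s['joints'])
p=r.camera_params('wrist');im=r.snapshot('wrist');cv2.imwrite('pics/w4.png',im[:,:,::-1])
for k,(a,b) in COL.items():
    for n,c in blobs(im,a,b,None,60): print(k,n,c,onz(p,c,.127,True))
E
```

```text
[ 0.40961873 -0.28835365  0.17816028] [ 1.22624693  3.53735371 -6.10745134] [ 0.87093374 -0.34548409  0.05615249] 0.2735434781485896 [ 3.03775974e+01  1.21987823e+01 -1.55864199e-01  1.13229160e+02
  5.51680924e-02  5.45778178e+01 -9.38035845e+01]
yellow 689 [ 78.         351.43251089] [ 0.45173958 -0.13457815  0.127     ]
red 247 [277.67611336 242.06882591] [ 0.43717157 -0.28547672  0.127     ]
```

View pics/w4.png

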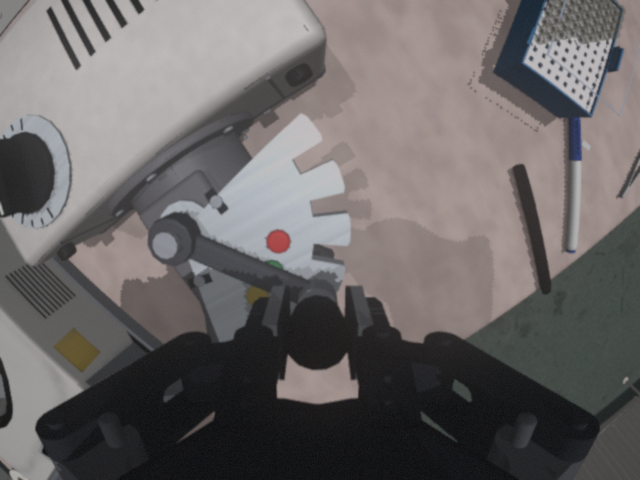

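The lever has swung to cover green, with the red button at (278,242) to its right and yellow to its left. Now I lower the knob.

Request:
apply_moves(plan=[{"x": 0, "y": 0, "z": -0.2, "yaw": 0}, {"x": 0, "y": 0, "z": -0.4, "yaw": 0}, {"x": 0, "y": 0, "z": -0.6, "yaw": 0}, {"x": 0, "y": 0, "z": -0.6, "yaw": 0}, {"x": 0, "y": 0, "z": -0.6, "yaw": 0}])

```text
clock: 6.5
ee_pos: [0.4094, -0.288, 0.1715]
tool_rot: [-180.0, 0.1, -34.1]
force: [0.6, 4.4, -7.2]
finger_gap: 0.273
finger_force: 49.3
```

Request:
apply_moves(plan=[{"x": 0, "y": 0, "z": -0.15, "yaw": 0}, {"x": 0, "y": 0, "z": -0.3, "yaw": 0}, {"x": 0, "y": 0, "z": -0.3, "yaw": 0}, {"x": 0, "y": 0, "z": -0.3, "yaw": 0}])

```text
clock: 6.9
ee_pos: [0.4094, -0.288, 0.1695]
tool_rot: [-180.0, 0.1, -34.1]
force: [-1.0, 6.0, -1.8]
finger_gap: 0.266
finger_force: 49.9
```

Request:
apply_moves(plan=[{"x": -0.11, "y": 0.17, "z": 0, "yaw": 0}, {"x": -0.22, "y": 0.33, "z": 0, "yaw": 0}, {"x": -0.22, "y": 0.33, "z": 0, "yaw": 0}, {"x": -0.22, "y": 0.33, "z": 0, "yaw": 0}])

```text
clock: 7.3
ee_pos: [0.4087, -0.2868, 0.17]
tool_rot: [180.0, -0.3, -34.2]
force: [4.6, -3.5, -4.0]
finger_gap: 0.273
finger_force: 49.8
```

That is strong side resistance with only 1.4 mm of motion, so the pin appears to be in a notch. I'll centre, release, back off upward and check.

Request:
apply_moves(plan=[{"x": 0.11, "y": -0.16, "z": 0, "yaw": 0}, {"x": 0.11, "y": -0.16, "z": 0, "yaw": 0}, {"x": 0.11, "y": -0.16, "z": -0.1, "yaw": 0}, {"x": 0.11, "y": -0.16, "z": -0.2, "yaw": 0}])

```text
clock: 7.7
ee_pos: [0.4092, -0.2876, 0.1692]
tool_rot: [180.0, -0.1, -34.1]
force: [-2.5, 1.2, 14.6]
finger_gap: 0.269
finger_force: 51.3
```

Request:
apply_moves(plan=[{"x": 0, "y": 0, "z": 0, "yaw": 0}, {"x": 0, "y": 0, "z": 0, "yaw": 0}, {"x": 0, "y": 0, "z": 0, "yaw": 0}, {"x": 0, "y": 0, "z": 0, "yaw": 0}, {"x": 0, "y": 0, "z": 2, "yaw": 0}, {"x": 0, "y": 0, "z": 4, "yaw": 0}, {"x": 0, "y": 0, "z": 6, "yaw": 0}, {"x": 0, "y": 0, "z": 8, "yaw": 0}, {"x": 0, "y": 0, "z": 10, "yaw": 0}, {"x": 0, "y": 0, "z": 10, "yaw": 0}, {"x": 0, "y": 0, "z": 10, "yaw": 0}, {"x": 0, "y": 0, "z": 10, "yaw": 0}], claw=-0.2)

```text
clock: 8.9
ee_pos: [0.4078, -0.2862, 0.2657]
tool_rot: [180.0, 0.1, -34.1]
force: [-1.4, -0.4, 0.2]
finger_gap: 0.598
finger_force: 0.0
```

```bash
python3 - <<'E'
from h import *
s=r.read_state();print(s['clock'],s['ee_pos'],s['force'],s['joints'])
p=r.camera_params('wrist');im=r.snapshot('wrist');np.save('w5.npy',im);np.savez('w5p.npz',**p)
for k,(a,b) in COL.items():
    for n,c in blobs(im,a,b,None,60): print(k,n,c,onz(p,c,.127,True))
cv2.imwrite('pics/w5.png',im[:,:,::-1])
E
```

```text
8.9 [ 0.4078228  -0.28619708  0.26574724] [-1.40823338 -0.36451938  0.18548491] [ 3.01816508e+01  6.89346798e+00 -5.44846142e-02  1.07494307e+02
  1.73657544e-02  6.57569314e+01 -9.39752067e+01]
green 161 [156.53416149 444.86335404] [ 0.31418064 -0.01832527  0.127     ]
yellow 133 [276.15037594 242.60150376] [ 0.42022908 -0.2600982   0.127     ]
red 117 [291.43589744 203.53846154] [ 0.43733706 -0.28563087  0.127     ]
```

View pics/w5.png

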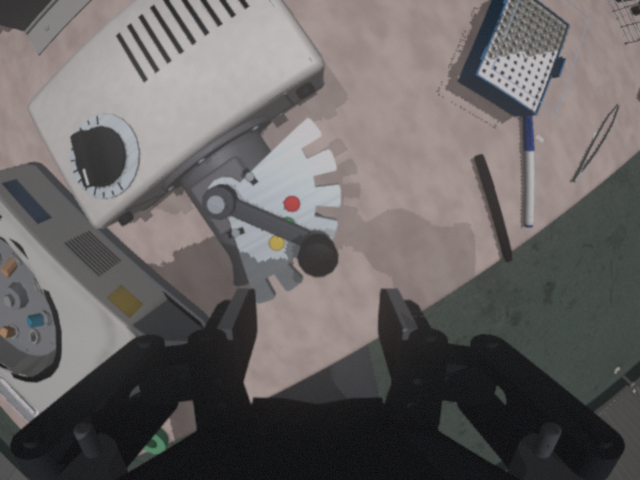

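Red is at (291,204) and yellow at (276,243), with the arm covering green and the knob at (318,254). I'll compute the lever angle and then probe the knob's top height with closed fingertips, which tells home from resting by 6 mm.

```bash
python3 - <<'E'
from h import *
im=np.load('w5.npy');p=dict(np.load('w5p.npz'));h=np.array([.4682,-.2455])
for z in(.168,.174):
    k=onz(p,(318.5,254),z,True);v=k[:2]-h;print(k,np.hypot(*v)*1e3,np.degrees(np.arctan2(-v[0],-v[1])))
# scene view: knob predicted at home/raised
q=r.camera_params('scene');s=r.snapshot('scene')
for z in(.1555,.1615): print(proj(q,(h[0]-.075*np.sin(np.radians(56)),h[1]-.075*np.cos(np.radians(56)),z)))
M=np.array([[proj(p,(h[0]-R*np.sin(a),h[1]-R*np.cos(a),.124),True) for a in np.radians(np.arange(0,98,.25))] for R in np.arange(.088,.040,-.0005)],np.float32)
o=cv2.resize(cv2.remap(im,M[...,0],M[...,1],cv2.INTER_CUBIC),(784,384));cv2.imwrite('pics/pol2.png',o[:,:,::-1])
E
```

```text
[ 0.40700355 -0.28780745  0.168     ] 74.39708482377975 55.34241127961792
[ 0.40861665 -0.28886774  0.174     ] 73.69488800769878 53.95099694948282
(np.float64(327.1275143495636), np.float64(262.3261416634033))
(np.float64(327.1353182296315), np.float64(260.23051243321845))
```

View pics/pol2.png

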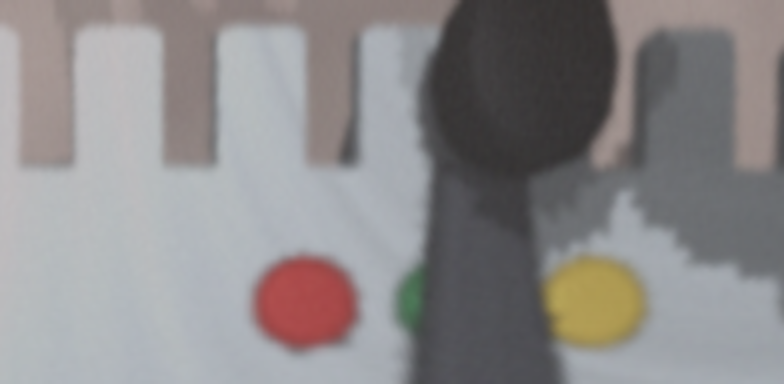

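The notches repeat at 5.9, 23.6 and 41.5°, so the target is about 59.4°. I'll measure the arm's direction properly in its own plane (z = 0.134).

```bash
python3 - <<'E'
from h import *
h=np.array([.4682,-.2455])
def prof(f,pf,rng,z,Rs):
    im=np.load(f);p=dict(np.load(pf));g=cv2.cvtColor(im,cv2.COLOR_RGB2GRAY)
    A=np.arange(*rng,.25)
    for R in Rs:
        uv=np.array([proj(p,(h[0]-R*np.sin(a),h[1]-R*np.cos(a),z),True) for a in np.radians(A)],np.float32)
        v=cv2.remap(g,uv[None,:,0],uv[None,:,1],cv2.INTER_LINEAR)[0].astype(int)
        m=v<85;print(f,R,A[m].min() if m.any() else 0,A[m].max() if m.any() else 0,(A[m].min()+A[m].max())/2,v[::8])
prof('w5.npy','w5p.npz',(38,76),.134,(.03,.04,.05))
prof('w1.npy','w1p.npz',(-15,20),.134,(.03,.04,.05))
E
```

```text
w5.npy 0.03 45.0 67.5 56.25 [169 165 147 102  75  81  84  82  82  82  82  79  79  80  79  89 138 164
 167]
w5.npy 0.04 48.5 65.0 56.75 [177 176 177 173 162  94  78  84  83  81  82  80  79  79 107 160 165 165
 167]
w5.npy 0.05 50.0 64.0 57.0 [101 100 121 177 158 102  82  80  84  83  83  79  80  83 150 155 153 153
 152]
w1.npy 0.03 -15.0 17.0 1.0 [49 59 72 63 50 51 53 54 52 53 53 52 52 52 52 59 82 95]
w1.npy 0.04 -15.0 13.5 -0.75 [ 56  64  84  97  88  59  53  54  54  55  54  54  60  63  77  95  99 119]
w1.npy 0.05 -3.5 10.75 3.625 [115 111  85  98 101 118  66  54  55  53  55  53  55  93 153 158 162 158]
```

Arm direction is about 57° now and was 3.6° at the start, so it moved 53.4° with the same bias in both. That fits the pin being in the right notch. Now the height probe.

Request:
apply_moves(plan=[{"x": 0, "y": -0.2, "z": 0, "yaw": 0}, {"x": 0, "y": -0.2, "z": 0, "yaw": 0}, {"x": 0, "y": -0.2, "z": 0, "yaw": 0}, {"x": 0, "y": -0.2, "z": -2, "yaw": 0}, {"x": 0, "y": -0.2, "z": -4, "yaw": 0}, {"x": 0, "y": -0.2, "z": -5.5, "yaw": 0}, {"x": 0, "y": -0.2, "z": -6.5, "yaw": 0}, {"x": 0, "y": -0.2, "z": -6.9, "yaw": 0}, {"x": 0, "y": -0.2, "z": -6.9, "yaw": 0}, {"x": 0, "y": -0.2, "z": -6.9, "yaw": 0}], claw=1)

```text
clock: 10.0
ee_pos: [0.4091, -0.2889, 0.1987]
tool_rot: [180.0, -0.1, -34.1]
force: [0.5, -0.1, 0.0]
finger_gap: -0.001
finger_force: 0.0
```

Request:
apply_moves(plan=[{"x": 0, "y": 0, "z": -0.1, "yaw": 0}, {"x": 0, "y": 0, "z": -0.2, "yaw": 0}, {"x": 0, "y": 0, "z": -0.2, "yaw": 0}, {"x": 0, "y": 0, "z": -0.2, "yaw": 0}])

```text
clock: 10.4
ee_pos: [0.4086, -0.2886, 0.1962]
tool_rot: [180.0, -0.0, -34.1]
force: [-0.4, -0.2, 0.0]
finger_gap: -0.0
finger_force: 0.0
```

Request:
apply_moves(plan=[{"x": 0, "y": 0, "z": -0.1, "yaw": 0}, {"x": 0, "y": 0, "z": -0.2, "yaw": 0}, {"x": 0, "y": 0, "z": -0.3, "yaw": 0}, {"x": 0, "y": 0, "z": -0.4, "yaw": 0}, {"x": 0, "y": 0, "z": -0.4, "yaw": 0}])

```text
clock: 10.9
ee_pos: [0.4088, -0.2888, 0.1934]
tool_rot: [180.0, -0.0, -34.1]
force: [-3.4, 1.6, 8.8]
finger_gap: 0.002
finger_force: 4.5
```

Contact came at tip height 0.1684, against 0.1685 nominal, so the pin is fully home. Next the timer: rise, move over it and turn the tool +3.1 rad, so the whole clockwise wind fits the last joint's range.

Request:
apply_moves(plan=[{"x": 0, "y": 0, "z": 3, "yaw": 0}, {"x": 0, "y": 0, "z": 6, "yaw": 0.14}, {"x": 1, "y": 0.7, "z": 8, "yaw": 0.28}, {"x": 3, "y": 2, "z": 8, "yaw": 0.42}, {"x": 5, "y": 3.5, "z": 8, "yaw": 0.56}, {"x": 7, "y": 5, "z": 8, "yaw": 0.7}, {"x": 9, "y": 6.5, "z": 8, "yaw": 0.84}, {"x": 11, "y": 8, "z": 8, "yaw": 0.98}, {"x": 13, "y": 9.3, "z": 8, "yaw": 1.12}, {"x": 14.7, "y": 10.5, "z": 8, "yaw": 1.26}, {"x": 14.7, "y": 10.5, "z": 8, "yaw": 1.4}, {"x": 14.7, "y": 10.5, "z": 8, "yaw": 1.54}, {"x": 14.7, "y": 10.5, "z": 8, "yaw": 1.68}, {"x": 14.7, "y": 10.5, "z": 8, "yaw": 1.82}, {"x": 14.7, "y": 10.5, "z": 8, "yaw": 1.96}, {"x": 14.7, "y": 10.5, "z": 8, "yaw": 2.1}, {"x": 14.7, "y": 10.5, "z": 8, "yaw": 2.24}, {"x": 14.7, "y": 10.5, "z": 8, "yaw": 2.38}, {"x": 14.7, "y": 10.5, "z": 8, "yaw": 2.52}, {"x": 14.7, "y": 10.5, "z": 8, "yaw": 2.66}], claw=0)

```text
clock: 12.9
ee_pos: [0.5555, -0.1837, 0.2718]
tool_rot: [-180.0, -0.0, 118.6]
force: [-0.3, -0.5, 0.2]
finger_gap: 0.498
finger_force: 0.0
```

Request:
apply_moves(plan=[{"x": 0, "y": 0, "z": 0, "yaw": 0.14}, {"x": 0, "y": 0, "z": 0, "yaw": 0.28}, {"x": 0, "y": 0, "z": 0, "yaw": 0.42}, {"x": 0, "y": 0, "z": 0, "yaw": 0.53}, {"x": 0, "y": 0, "z": 0, "yaw": 0.53}, {"x": 0, "y": 0, "z": 0, "yaw": 0.53}])

```text
clock: 13.5
ee_pos: [0.5555, -0.1837, 0.2718]
tool_rot: [180.0, -0.0, 148.5]
force: [-0.5, 0.1, 1.3]
finger_gap: 0.5
finger_force: 0.0
```

```bash
python3 - <<'E'
from h import *
s=r.read_state();print(s['clock'],s['ee_pos'],s['tool_rot'],s['force'],s['joints'])
p=r.camera_params('wrist');im=r.snapshot('wrist');np.save('w6.npy',im);np.savez('w6p.npz',**p)
g=cv2.cvtColor(im,cv2.COLOR_RGB2GRAY)
# rectify at bar-top plane, 1px=0.5mm, centred on the predicted timer, u=x, v=y
c=(.5559,-.1841);X=np.arange(-.04,.0401,.0005)
M=np.array([[proj(p,(c[0]+x,c[1]+y,.1525),True) for x in X] for y in X],np.float32)
o=cv2.remap(g,M[...,0],M[...,1],cv2.INTER_LINEAR);np.save('o.npy',o)
for row in o[::5,::5]: print(' '.join('%3d'%v for v in row))
E
```

```text
13.5 [ 0.55545148 -0.18373019  0.27182817] [ 1.79993927e+02 -1.98957665e-02  1.48530313e+02] [-0.53170063  0.1214115   1.31369498] [ 37.91028385  17.40097633 -29.6640961   95.39868376   9.07047529
  69.62040863  64.73230285]
149 148 147 147 150 166 171 171 170 170 171 172 172 172 175 172 173 173 172 172 171 170 169 171 170 169 171 170 170 169 168 169 169
148 148 148 148 150 152 171 171 171 171 172 172 173 173 172 171 173 172 171 172 173 170 170 168 168 169 171 170 168 170 171 169 168
150 149 149 148 147 150 170 173 173 173 172 171 171 172 172 170 172 172 172 172 173 171 171 169 168 170 172 169 167 169 169 170 169
152 150 150 149 148 148 159 174 175 173 172 170 172 173 171 171 171 172 171 172 171 171 172 172 170 171 172 169 168 169 170 171 168
149 151 150 150 149 147 155 173 173 171 172 172 171 172 172 171 172 172 170 171 170 170 172 170 170 169 171 170 171 171 168 170 168
148 149 151 150 149 148 157 172 171 169 172 170 170 170 172 171 171 171 169 169 168 168 170 171 170 170 171 169 170 168 169 170 170
146 149 149 150 149 149 155 171 171 165 169 175 178 181 180 177 173 169 168 167 167
[... 2780 characters left out ...]
 168 169 169 169 168 170 169 169 167 168
107 110 110  88  87  86  86  94 108 110  97 114 109 114 179 177 109 176 171 160 166 168 170 169 170 170 171 169 169 169 169 169 168
106 110 110 109  99  92 109 108 109 105 103 110 111  97 178 171 147 141 151 171 169 170 170 170 170 171 169 170 168 169 171 170 168
134 109 108 110 110 110 110 110 109 109 110 110 111 110 149 153 169 170 168 170 171 171 171 170 169 170 170 169 169 169 170 169 168
157 130 164 122 108 107 110 111 109 110 110 110 109 110 115 167 170 169 169 170 171 172 171 171 172 170 170 169 169 168 169 168 169
159 170 170 150 109 109 108 109 109 110 110 110 111 110 110 153 170 170 170 169 170 171 170 170 171 168 168 169 168 165 166 164 164
```

```bash
python3 - <<'E'
import numpy as np,cv2
o=np.load('o.npy');c=(.5559,-.1841)
m=np.zeros_like(o);m[75:105,36:75]=(o[75:105,36:75]>68)
n,l,s,cc=cv2.connectedComponentsWithStats(m)
for i in range(1,n):
    if s[i,4]>15:
        q=np.argwhere(l==i)[:,::-1]*.0005-.04
        u,d,v=np.linalg.svd(q-q.mean(0));print(s[i],q.mean(0)+c,np.degrees(np.arctan2(v[0][1],v[0][0])),d, q.min(0),q.max(0))
# +x end of bar: last dark column per row
for r in range(52,90,3):
    k=np.flatnonzero(o[r]<85);print(r,k.max(),end='; ')
E
```

```text
[ 42  82  25  13 143] [ 0.54353287 -0.1799951 ] 158.92694397888022 [0.04416197 0.01015492] [-0.019  0.001] [-0.007  0.007]
52 90; 55 94; 58 98; 61 113; 64 114; 67 114; 70 116; 73 117; 76 118; 79 115; 82 110; 85 109; 88 109;
```

The bar centre is at (0.554, -0.183) and its axis lies at about -20°, so θ is about 0.31 rad. I turn +0.2 rad, descend to TCP z 0.158 and grip.

Request:
apply_moves(plan=[{"x": -0.1, "y": 0.1, "z": -1.5, "yaw": 0.1}, {"x": -0.1, "y": 0.1, "z": -3.5, "yaw": 0.2}, {"x": -0.1, "y": 0.1, "z": -6, "yaw": 0.2}, {"x": -0.1, "y": 0.1, "z": -8, "yaw": 0.2}, {"x": -0.1, "y": 0.1, "z": -9.5, "yaw": 0.2}, {"x": -0.1, "y": 0.1, "z": -10.5, "yaw": 0.2}, {"x": -0.1, "y": 0.1, "z": -11, "yaw": 0.2}, {"x": -0.1, "y": 0.1, "z": -11.3, "yaw": 0.2}, {"x": -0.1, "y": 0.1, "z": -11.3, "yaw": 0.2}, {"x": -0.1, "y": 0.1, "z": -11.3, "yaw": 0.2}])

```text
clock: 14.55
ee_pos: [0.5551, -0.1827, 0.1598]
tool_rot: [180.0, 0.1, 160.1]
force: [0.4, 0.3, 0.1]
finger_gap: 0.5
finger_force: 0.0
```

Request:
apply_moves(plan=[{"x": 0, "y": 0, "z": 0, "yaw": 0}, {"x": 0, "y": 0, "z": 0, "yaw": 0}, {"x": 0, "y": 0, "z": 0, "yaw": 0}, {"x": 0, "y": 0, "z": 0, "yaw": 0}, {"x": 0, "y": 0, "z": 0, "yaw": 0}, {"x": 0, "y": 0, "z": 0, "yaw": 0}, {"x": 0, "y": 0, "z": 0, "yaw": 0}], claw=1, newtons=60)

```text
clock: 15.25
ee_pos: [0.5548, -0.1827, 0.1597]
tool_rot: [-180.0, 0.0, 160.1]
force: [-1.1, 0.3, 5.3]
finger_gap: 0.135
finger_force: 60.5
```

Gripped. Winding clockwise.

Request:
apply_moves(plan=[{"x": 0, "y": 0, "z": 0, "yaw": -0.1}, {"x": 0, "y": 0, "z": 0, "yaw": -0.2}, {"x": 0, "y": 0, "z": 0, "yaw": -0.3}, {"x": 0, "y": 0, "z": 0, "yaw": -0.4}, {"x": 0, "y": 0, "z": 0, "yaw": -0.5}, {"x": 0, "y": 0, "z": 0, "yaw": -0.6}, {"x": 0, "y": 0, "z": 0, "yaw": -0.7}, {"x": 0, "y": 0, "z": 0, "yaw": -0.8}, {"x": 0, "y": 0, "z": 0, "yaw": -0.9}, {"x": 0, "y": 0, "z": 0, "yaw": -1.0}, {"x": 0, "y": 0, "z": 0, "yaw": -1.1}, {"x": 0, "y": 0, "z": 0, "yaw": -1.2}, {"x": 0, "y": 0, "z": 0, "yaw": -1.3}, {"x": 0, "y": 0, "z": 0, "yaw": -1.4}, {"x": 0, "y": 0, "z": 0, "yaw": -1.5}, {"x": 0, "y": 0, "z": 0, "yaw": -1.6}, {"x": 0, "y": 0, "z": 0, "yaw": -1.6}])

```text
clock: 16.95
ee_pos: [0.5554, -0.1824, 0.1597]
tool_rot: [179.9, -0.0, 68.5]
force: [0.3, 0.5, 5.0]
finger_gap: 0.133
finger_force: 60.6
```

```bash
python3 - <<'E'
from h import *
s=r.read_state();print(s['ee_pos'],s['tool_rot'],s['force'],s['wrist_torque'],s['joints'],s['finger_gap'])
E
```

```text
[ 0.5553761  -0.18243274  0.15969262] [ 1.79892669e+02 -2.22566388e-02  6.84640373e+01] [0.28152556 0.45140517 4.96484947] [ 0.05768264  0.01324524 -0.09190393] [ 23.48521649  21.61730933 -11.91706618 103.06111987   5.27472107
  55.74911629 -12.11731722] 0.1325034293855383
```

Request:
apply_moves(plan=[{"x": 0, "y": 0, "z": 0, "yaw": -0.1}, {"x": 0, "y": 0, "z": 0, "yaw": -0.2}, {"x": 0, "y": 0, "z": 0, "yaw": -0.3}, {"x": 0, "y": 0, "z": 0, "yaw": -0.4}, {"x": 0, "y": 0, "z": 0, "yaw": -0.5}, {"x": 0, "y": 0, "z": 0, "yaw": -0.6}, {"x": 0, "y": 0, "z": 0, "yaw": -0.7}, {"x": 0, "y": 0, "z": 0, "yaw": -0.8}, {"x": 0, "y": 0, "z": 0, "yaw": -0.9}, {"x": 0, "y": 0, "z": 0, "yaw": -1.0}, {"x": 0, "y": 0, "z": 0, "yaw": -1.1}, {"x": 0, "y": 0, "z": 0, "yaw": -1.2}, {"x": 0, "y": 0, "z": 0, "yaw": -1.3}, {"x": 0, "y": 0, "z": 0, "yaw": -1.4}, {"x": 0, "y": 0, "z": 0, "yaw": -1.5}, {"x": 0, "y": 0, "z": 0, "yaw": -1.6}, {"x": 0, "y": 0, "z": 0, "yaw": -1.6}])

```text
clock: 18.65
ee_pos: [0.5556, -0.183, 0.1597]
tool_rot: [180.0, -0.2, -23.1]
force: [1.2, 0.2, 4.8]
finger_gap: 0.132
finger_force: 60.5
```

```bash
python3 - <<'E'
from h import *
s=r.read_state();print(s['tool_rot'],s['force'],s['wrist_torque'],s['joints'][6],s['finger_gap'])
E
```

```text
[ 1.79995644e+02 -1.52027477e-01 -2.31146044e+01] [1.18869812 0.23794567 4.81197206] [-0.15561213 -0.24184048 -0.06706014] -96.79240976905562 0.13219168447968863
```

Request:
apply_moves(plan=[{"x": 0, "y": 0, "z": 0, "yaw": -0.04}, {"x": 0, "y": 0, "z": 0, "yaw": -0.08}, {"x": 0, "y": 0, "z": 0, "yaw": -0.12}, {"x": 0, "y": 0, "z": 0, "yaw": -0.12}])

```text
clock: 19.05
ee_pos: [0.5556, -0.1831, 0.1597]
tool_rot: [-180.0, -0.2, -29.9]
force: [1.2, -0.5, 4.8]
finger_gap: 0.134
finger_force: 60.7
```

```bash
python3 - <<'E'
from h import *
s=r.read_state();print(s['tool_rot'],s['force'],s['wrist_torque'],s['joint_torque'],s['finger_gap'])
E
```

```text
[-1.79995135e+02 -1.52354080e-01 -2.98635018e+01] [ 1.18928465 -0.47946738  4.78166055] [-0.2084176  -0.29496986  0.30269816] [-2.86313589e-02 -3.96950877e+01  1.92604959e+00 -1.92251748e+01
 -3.15728299e-01  5.96244056e-01 -4.49314602e-01] 0.1340288245579082
```

Request:
apply_moves(plan=[{"x": 0, "y": 0, "z": 0, "yaw": -0.03}, {"x": 0, "y": 0, "z": 0, "yaw": -0.06}, {"x": 0, "y": 0, "z": 0, "yaw": -0.08}, {"x": 0, "y": 0, "z": 0, "yaw": -0.08}])

```text
clock: 19.45
ee_pos: [0.5556, -0.1831, 0.1597]
tool_rot: [180.0, -0.2, -34.3]
force: [1.6, -2.0, 6.3]
finger_gap: 0.132
finger_force: 64.6
```

```bash
python3 - <<'E'
from h import *
s=r.read_state();print(s['tool_rot'],s['force'],s['wrist_torque'],s['joint_torque'],s['finger_gap'])
E
```

```text
[ 1.79964877e+02 -1.63936215e-01 -3.42717932e+01] [ 1.56745519 -1.98191626  6.26793749] [-0.26373738 -0.26674362  1.04623608] [  0.55327876 -39.52247858   2.52524368 -19.11944926  -0.86540842
   0.60126046  -1.16483331] 0.13161237746604598
```

Torque rose from 0.30 to 1.05 N m, so the stop is reached. Release, rise, and verify the bar angle numerically.

Request:
apply_moves(plan=[{"x": 0, "y": 0, "z": 0, "yaw": 0}, {"x": 0, "y": 0, "z": 0, "yaw": 0}, {"x": 0, "y": 0, "z": 0, "yaw": 0}, {"x": 0, "y": 0, "z": 0, "yaw": 0}, {"x": 0, "y": 0, "z": 1, "yaw": 0}, {"x": 0, "y": 0, "z": 3, "yaw": 0}, {"x": 0, "y": 0, "z": 6, "yaw": 0}, {"x": 0, "y": 0, "z": 9, "yaw": 0}, {"x": -3, "y": -3, "z": 11.3, "yaw": 0}, {"x": -7, "y": -4, "z": 11.3, "yaw": 0}, {"x": -10, "y": -4, "z": 11.3, "yaw": 0}, {"x": -10, "y": -4, "z": 11.3, "yaw": 0}, {"x": -10, "y": -4, "z": 11.3, "yaw": 0}, {"x": -10, "y": -4, "z": 11.3, "yaw": 0}], claw=0)

```text
clock: 20.85
ee_pos: [0.4558, -0.2221, 0.2725]
tool_rot: [-180.0, -0.1, -34.6]
force: [-0.3, 0.1, -0.4]
finger_gap: 0.501
finger_force: 0.0
```

```bash
python3 - <<'E'
from h import *
s=r.read_state();print(s['clock'],s['ee_pos'],s['force'])
p=r.camera_params('wrist');im=r.snapshot('wrist');g=cv2.cvtColor(im,cv2.COLOR_RGB2GRAY)
c=(.5555,-.183);X=np.arange(-.03,.0301,.0005)
M=np.array([[proj(p,(c[0]+x,c[1]+y,.1525),True) for x in X] for y in X],np.float32)
o=cv2.remap(g,M[...,0],M[...,1],cv2.INTER_LINEAR)
yy,xx=np.mgrid[:o.shape[0],:o.shape[1]];rr=np.hypot(xx-60,yy-60)*.5
m=((o>80)&(rr<19)).astype(np.uint8)
n,l,st,cc=cv2.connectedComponentsWithStats(m)
for i in range(1,n):
    if st[i,4]>15:
        q=np.argwhere(l==i)[:,::-1]*.0005-.03
        u,d,v=np.linalg.svd(q-q.mean(0),full_matrices=False);print(st[i,4],q.mean(0),np.degrees(np.arctan2(v[0][1],v[0][0])),d)
for k,(a,b) in COL.items():
    for n_,cen in blobs(im,a,b,None,30): print(k,n_,onz(p,cen,.127,True)[:2])
for row in o[::6,::6]: print(' '.join('%3d'%v for v in row))
E
```

```text
20.85 [ 0.45576993 -0.22212871  0.27254766] [-0.25176678  0.06175586 -0.39771256]
164 [ 0.01127744 -0.00703049] 151.1565001408863 [0.04145477 0.01328442]
967 [0.0058061  0.01100465] 151.9967097892305 [0.30712441 0.10823686]
yellow 113 [ 0.42038253 -0.25987053]
yellow 153 [ 0.45629082 -0.11293183]
red 101 [ 0.4375097  -0.28545078]
168 146 170 175 171 171 154 105  99  93 122 170 173 174 174 174 164 167 168 166 166
142 168 170 173 146  76  64  64  63  64  64  65  86 172 175 177 171 164 168 168 166
165 168 167 145  60  62  62  62  64  62  64  63  62  73 165 176 163 156 166 166 167
171 167 146  61  60  62  61  63  60  63  61  60  60  62  68 139 137 174 166 165 164
169 163 110  60  58  60  60  58  60  58  59  58  57  58  59 131 170 173 165 164 163
170 164  60  59  59  60  59  57  58  57  57  56  57  58  58  64 167 106 150 164 163
169 163  58  58  58  54  55  55  55  54  56  55  56  59  63  64 151 171 171 166 164
113 131  56  56  56  54  51  54  54  54  55  58  60  63 106 162  85 169 168 162 162
168 143  55  55  52  53  53  53  53  55  57  59  77 162 113  61  73 138 152 161 162
165 163  58 
[... 295 characters left out ...]
 115 150 161 161 161 162 163
161 159 158 161  59  56  55  53  56  57  57  58  61 140 162 148 146 163 162 162 163
161 156 154 105 154  95 116  74  63  64  70 107 154 117 161 162 160 161 161 161 161
160 159 152 153 161 150 151 159 157 165 159 149 162 156 152 160 161 162 164 162 160
159 158 158 156 156 139 157 158 100 164 162 123 151 161 162 161 161 162 161 162 161
156 158 158 160 159 159 158 156 157 157 158 160 159 160 161 161 162 162 161 162 161
157 157 156 158 158 157 159 159 159 159 158 159 160 160 161 163 162 162 161 161 160
156 155 153 153 154 156 155 155 153 154 154 151 151 150 150 150 150 149 146 146 146
135 130 129 128 129 129 130 128 129 130 131 131 130 131 131 132 133 133 130 130 133
```

The white line now points along -29° world, which gives θ of about 3.6 rad, at the stop. Green is still covered by the lever, and the gripper is clear of everything.

```bash
python3 -c "
from cell import r
print(r.finish_job())"
```

```text
the job is handed in; nothing more can be done
None
```

The damper lever's pin is home in the green-marked notch, the run timer is wound to its stop at about 3.6 rad, and the job is handed in at about 21 s; the judge gave no verdict, and I did not re-measure the loose items.

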